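# Sweep used sample cups into the waste well

### The job

Clear the used samples from the discard station: with the fingertips, sweep the three red-lidded cups along the white deck and over its yellow-striped edge so that all three drop into the open black waste well. Push them only, never pick them up; leave the blue-lidded cup and the amber control bottle standing where they are on the deck, and do not disturb the other things on the bench.

Things in the scene. Friction and masses are not known exactly. Their poses are not given: they have to be found in the camera images.
- station: discard station, a fixed raised tray; origin on the bench top under the deck, z up. Its white deck is flat, 60 mm above the bench, spans x -125 to +125 mm and y -200 to +60 mm in its own axes. Grey rims 6 mm thick stand 12 mm above the deck along the sides (centred on x = -128 and +128 mm) and the rear (y = -203 mm). Open end, with the well, towards +y.
- station_edge (a point): middle of the deck's open edge (station x 0, y +60, z 60 mm), axes as the station's; a yellow stripe runs just before it. The edge is straight along x, 250 mm long, a square drop without a lip. Cups swept along +y over it fall into the well.
- station_well (a point): centre of the black floor of the waste well (station x 0, y +112.5, z 5 mm), axes as the station's. The well is open from above, 250 mm along x and 105 mm along y, from the deck's edge to a yellow backstop 6 mm thick that stands 25 mm above the deck.
- cup0: sealed squat sample cup, white with a red lid, a plain upright cylinder 24 mm in diameter (lower part 23 mm) and 18 mm tall, 10 to 19 g, standing on the station's deck. Origin at the centre of its underside, z up while it stands. To be swept into the well.
- cup1: sealed squat sample cup, white with a red lid, a plain upright cylinder 24 mm in diameter (lower part 23 mm) and 18 mm tall, 10 to 19 g, standing on the station's deck. Origin at the centre of its underside, z up while it stands. To be swept into the well.
- cup2: sealed squat sample cup, white with a red lid, a plain upright cylinder 24 mm in diameter (lower part 23 mm) and 18 mm tall, 10 to 19 g, standing on the station's deck. Origin at the centre of its underside, z up while it stands. To be swept into the well.
- keep_cup: sealed squat sample cup, white with a blue lid, a plain upright cylinder 24 mm in diameter (lower part 23 mm) and 18 mm tall, 10 to 19 g, standing on the station's deck. Origin at the centre of its underside, z up while it stands. It stays. The four cups start at least 45 mm apart (centre to centre) in the station's x, in any order, each with a clear straight way along the station's +y to the well.
- control: control bottle of amber glass with a green cap, 28 mm in diameter, 45 mm tall, 40 g, standing near the deck's y = -200 mm end, at least 60 mm behind every cup (centre to centre, in the station's y). Origin at the centre of its underside. It stays.
- reagent: white reagent bottle with a blue cap, 72 mm in diameter, 150 mm tall, on the bench left of the station. Origin at the centre of its underside. Leave alone.
- jar: clear specimen jar with a red lid, 60 mm in diameter, 70 mm tall, on the bench right of the station. Origin at the centre of its underside. Leave alone.
- tipbox: teal pipette-tip box with a clear lid, 80 x 120 x 62 mm tall, on the bench left of the station. Origin at the centre of its underside, long side along its y. Leave alone.

How it is judged:
By the outcome, as a careful person would: the job done as asked, in the order asked, and still so for the second after the job is handed in, with the robot touching nothing.
It also fails if it takes over 51 s, if anything falls off the work surface, if the arm or the gripper's body presses on something with over 40 N, if the wrist force passes 120 N, or if a joint passes its speed limit or range.

### The arm

A 7-joint arm with a two-finger parallel gripper is mounted at the origin on the work surface. World frame = base frame: x ahead of the robot, y to its left, z up, the work surface at z = 0. Lengths are in m, angles in rad, forces in N, time in s.
With the tool pointing down it reaches from about 0.425 to 0.925 m from the base axis. Payload 6.8 kg.
Tool frame: the origin (TCP) lies on the front face of the gripper's body, between the roots of the fingers; the fingertips stand 73 mm ahead of it and the grasp point (between the pads) lies 54 mm ahead of it; z points along the fingers, y is the line along which they close (so a half turn about z gives the same grasp; the last joint's range is limited). The gripper opens to 85 mm and grips with 20 to 120 N. Pads are 22 mm wide; open, the fingers measure 114 mm over their backs; the gripper's body (76 mm by 85 mm) begins 54 mm behind the grasp point. The pads swing forward as they close: fully open they stand 13 mm farther back than shut.
Start: joints at [1.153, 0.477, 0.022, 1.555, -0.011, 1.109, -0.083], TCP at [0.206, -0.643, 0.304] pointing down, gripper open.
Joint ranges: [-2.96, 2.96], [-0.34, 2.1], [-1.41, 1.46], [0.24, 2.44], [-1.37, 4.51], [0.17, 1.92], [-2.96, 2.96]. Speed limits (rad/s): [2.39, 2.39, 3.14, 3.14, 3.14, 3.14, 3.14].

### API

Orientations are given as a unit quaternion [w, x, y, z].
In Python, from station import bot, optics gives the robot as it stands.
- The arm moves only by the tool drive_tool, never from a script. Its argument "deltas" is a list of rows, each an object with "gripper": the closure in counts, from 0 (fully open) to 255 (shut); "offset": the shift along the tool's x, y, z in units of 1000 mm (1.0 is 1000 mm), a list of three; "angular": the turn, a rotation vector about the tool's x, y, z in units of 45 degrees (1.0 is 45 degrees), a list of three. In form: [{"gripper": gripper, "offset": [dx, dy, dz], "angular": [rx, ry, rz]}, ...]. A call has 1 to 5 rows; each row is the pose to reach, as a shift and turn from the pose commanded when the call began, along the tool's axes at that moment; what a row does not reach only later rows make up. A row lasts 1/10 s, in which the tool goes at most 50 mm and 8.59 degrees, less where a joint would pass 70% of its speed; a pose out of reach is approached as far as the arm can. A call with a number of a shift or a turn outside -1 to 1 is refused whole. A call with a gripper value outside its range is refused whole. The fingers move at their own pace and stop on an object; "grip_force" is the grip in N (left out, the last holds). Time passes only in rows, so rows that repeat a pose let the fingers close. It gives the time, the measured TCP pose, the force, the opening and the grip force at its end, in the units of the state.
- bot.get_obs(): the state, without advancing time (a new reading comes with each control period).
- optics.read_camera(name): name is "scene" or "top"; returns the picture (420x560x3 uint8, blue, green, red); there is no depth.
- optics.camera_model(name): a dict with "fx", "fy", "cx", "cy" (pixels), "dist" ([k1, k2, p1, p2, k3] as OpenCV has them; the pictures are not rectified), "cam_to_world" (4x4, takes a point from camera to world coordinates). Camera axes: x right, y up, looking along -z (the intrinsics and any distortion apply to the point x, -y, -z); pixel columns grow to the right and rows downward; lengths in m; the calibration is good to about 2 mm. A picture is of the moment at which its call begins. camera_model takes no time and is no camera call.
- bot.hand_in(): hands the job in; it is judged then, once.
The state is a dict: "t": time; "q": joint angles; "joint_vel": joint speeds; "joint_torque": joint torques, N m; "eef_pos": TCP position; "tool_rot": TCP orientation; "contact_force": force on the tool from outside, world axes, zero at the start; "torque": the same for the moment, N m; "gripper_width": opening from 0.0 (shut) to 1.0 (fully open); "grasp_force": force on a finger pad.
Only numpy, scipy, OpenCV 4.12 (cv2) and the standard library are available. Lean on these libraries where they do the work, as an engineer would, in place of code of your own. Each camera call takes 0.05 s, during which the arm holds its last target. There are 200 camera calls.

## Working session

There is one attempt and no reset: what is moved stays moved. The work goes in short steps, Python scripts to look and compute and a tool call to move; the robot and the scene stay as the last step left them, time stands still between calls to the robot, and variables do not carry over. Pictures are saved under pics/ and viewed, at most 10 in all, crops included, and the job is handed in when it is done.

Besides the shell and the picture viewer there is one more tool, called after "Request:" as name(argument=value, ...) on one line, values as JSON. drive_tool: Moves the arm, as the interface text tells. Its arguments: {"type":"object","properties":{"deltas":{"type":"array"},"grip_force":{"type":"number"}},"required":["deltas"]}

```bash
mkdir -p pics; ls
python3 - <<'E'
from station import bot, optics
import cv2
for n in("top","scene"):
    cv2.imwrite(f"pics/{n}0.png",optics.read_camera(n)); print(optics.camera_model(n))
print(bot.get_obs())
E
```

```text
pics
{'fx': 439.63802233099847, 'fy': 439.63802233099847, 'cx': 283.89205174207063, 'cy': 207.55893534253005, 'dist': array([-0.13486196,  0.        ,  0.        ,  0.        ,  0.        ]), 'cam_to_world': array([[ 0.00719228,  0.98474706, -0.17384331,  0.35222577],
       [-0.99984918,  0.00983009,  0.01431722,  0.03820434],
       [ 0.01580773,  0.17371412,  0.98466924,  1.18888515],
       [ 0.        ,  0.        ,  0.        ,  1.        ]])}
{'fx': 416.94489123482003, 'fy': 416.94489123482003, 'cx': 278.61822124181765, 'cy': 213.3909271917241, 'dist': array([-0.03723078,  0.        ,  0.        ,  0.        ,  0.        ]), 'cam_to_world': array([[ 0.77843668, -0.42631864,  0.46074804,  1.07763695],
       [ 0.62770455,  0.5230122 , -0.57658064, -0.64636201],
       [ 0.00483023,  0.73804516,  0.67473403,  0.84437405],
       [ 0.        ,  0.        ,  0.        ,  1.        ]])}
{'t': 0.1, 'q': array([ 1.15287951,  0.47773262,  0.02235846,  1.55636221, -0.01151744,
        1.10928875, -0.08312068]), 'joint_vel': array([-0.00045343, -0.00074013, -0.00044763, -0.00297033, -0.00066085,
        0.00049988,  0.00187166]), 'joint_torque': array([ 3.72503433e-03, -5.97766936e+01,  1.61302909e+00, -2.81957263e+01,
        1.26980254e-02,  5.01889939e-03,  1.22367140e-05]), 'eef_pos': array([ 0.20566201, -0.64246806,  0.30300889]), 'tool_rot': array([-8.10747199e-04,  9.88027067e-01,  1.54278400e-01, -1.83875718e-04]), 'contact_force': array([-0.52864416, -0.10124368,  1.1676116 ]), 'torque': array([-0.02228315,  0.04910721,  0.00281223]), 'grasp_force': 0.0, 'gripper_width': 1.0003730840744873}
```

View pics/top0.png

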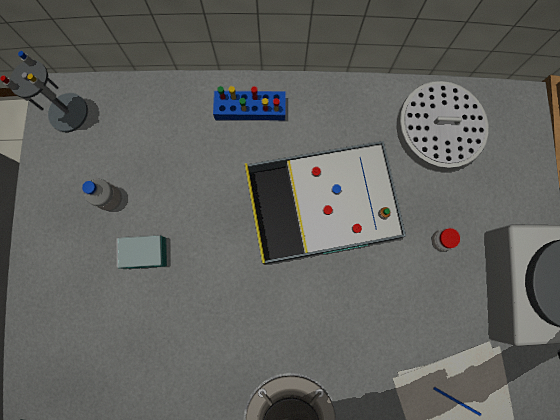

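View pics/scene0.png

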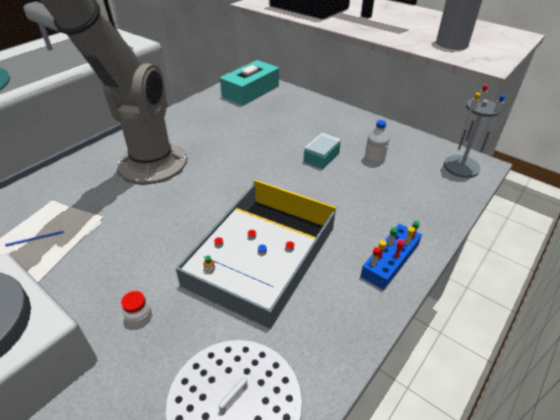

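```bash
cat > h.py <<'E'
import numpy as np, cv2
from station import bot, optics
def toworld(n,px,z):
    m=optics.camera_model(n);K=np.array([[m["fx"],0,m["cx"]],[0,m["fy"],m["cy"]],[0,0,1]])
    u=cv2.undistortPoints(np.float64(px).reshape(-1,1,2),K,m["dist"])[:,0]
    T=m["cam_to_world"];d=np.c_[u[:,0],-u[:,1],-np.ones(len(u))]@T[:3,:3].T
    return (T[:3,3]+d*((z-T[2,3])/d[:,2:]))[:,:2]
def blobs(mask,amin,amax):
    n,_,s,c=cv2.connectedComponentsWithStats(mask)
    return [(c[i],s[i,4]) for i in range(1,n) if amin<s[i,4]<amax]
E
python3 - <<'E'
from h import *
im=cv2.imread("pics/top0.png");hsv=cv2.cvtColor(im,cv2.COLOR_BGR2HSV)
roi=np.zeros(im.shape[:2],np.uint8);roi[135:270,240:410]=255
R=lambda lo,hi:cv2.inRange(hsv,lo,hi)&roi
for nm,mk,z in(("red",R((0,150,80),(6,255,255))|R((174,150,80),(180,255,255)),.078),("blue",R((100,150,80),(125,255,255)),.078),("green",R((40,80,30),(85,255,255)),.105)):
    for c,a in blobs(mk,15,400): print(nm,c.round(1),a,toworld("top",c,z).round(4))
w=cv2.morphologyEx(R((0,0,150),(180,60,255)),cv2.MORPH_CLOSE,np.ones((15,15)))
cs=max(cv2.findContours(w,0,2)[0],key=cv2.contourArea)
r=cv2.minAreaRect(toworld("top",cs[:,0],.06).astype(np.float32));print("white",r,cv2.boxPoints(r).round(4))
y=R((18,120,80),(38,255,255))
n,l,s,c=cv2.connectedComponentsWithStats(y)
for i in range(1,n):
    if s[i,4]>60:
        p=np.argwhere(l==i)[:,::-1]; q=toworld("top",p,.06 if c[i][0]>275 else .085)
        print("yellow",c[i],s[i,4],cv2.minAreaRect(q.astype(np.float32)))
cv2.imwrite("pics/crop.png",cv2.resize(im[130:275,235:415],None,fx=4,fy=4,interpolation=2))
E
```

```text
red [315.8 170.7] 55 [[ 0.647  -0.0607]]
red [327.4 209.5] 58 [[ 0.5445 -0.09  ]]
red [356.7 227.9] 61 [[ 0.4972 -0.1649]]
blue [336.2 188.4] 56 [[ 0.6001 -0.1136]]
green [386.6 210.7] 29 [[ 0.5381 -0.2373]]
green [355.7 246.6] 36 [[ 0.447  -0.1565]]
green [332.8 251. ] 26 [[ 0.4356 -0.0992]]
white ((0.5815439224243164, -0.13468459248542786), (0.24830852448940277, 0.25869327783584595), 11.03958511352539) [[ 0.4349 -0.0315]
 [ 0.4845 -0.2854]
 [ 0.7282 -0.2379]
 [ 0.6786  0.016 ]]
yellow [297.27272727 205.81818182] 176 ((0.5578020215034485, -0.012370560318231583), (0.2486543506383896, 0.006058330647647381), 11.077380180358887)
yellow [254.49446494 213.1402214 ] 271 ((0.5360241532325745, 0.09776756167411804), (0.26072657108306885, 0.00714158033952117), 11.079937934875488)
```

View pics/crop.png

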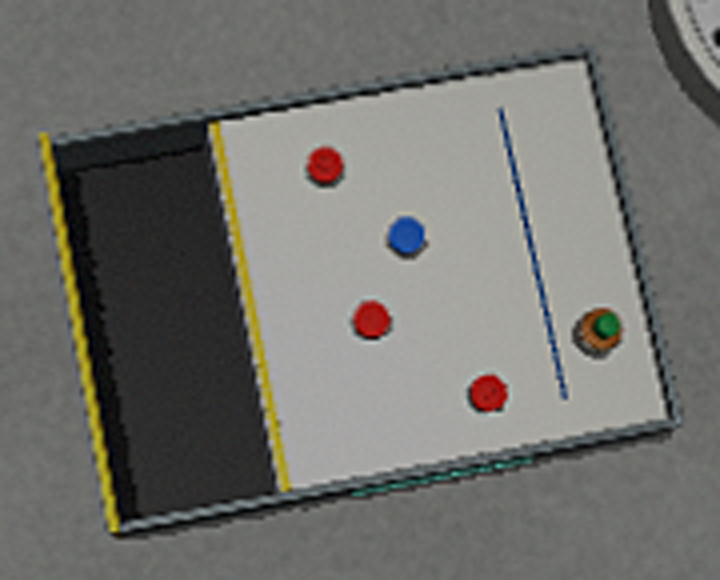

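The top view shows red cups at (316,171), (327,210) and (357,228), the blue cup at (336,188) and the bottle at about (385,212). The white region fits at 248 x 259 mm with a yaw of 11.06°, which matches the given deck size. Next I'll check how tall the grey instrument near the arm's path is.

Run:
```python
from h import *
for z in(.1,.15,.2,.25,.3): print(z,toworld("top",[(509,226)],z),toworld("scene",[(90,350)],z))
print(toworld("top",[(485,232)],0))
yaw=np.radians(11.06);x=np.array([np.cos(yaw),np.sin(yaw)]);y=np.array([-x[1],x[0]]);o=np.array([.5815,-.1347])+.07*y
print(o)
for n,p in dict(A=(.647,-.0607),B=(.5445,-.09),C=(.4972,-.1649),blue=(.6001,-.1136),ctl=toworld("top",[(384,213)],.08)[0]).items(): d=np.array(p)-o;print(n,(d@x).round(4),(d@y).round(4))
```

```text
0.1 [[ 0.50132391 -0.56742675]] [[ 0.53185681 -0.55285821]]
0.15 [[ 0.49447754 -0.53961706]] [[ 0.56851716 -0.5591389 ]]
0.2 [[ 0.48763118 -0.51180738]] [[ 0.6051775 -0.5654196]]
0.25 [[ 0.48078481 -0.48399769]] [[ 0.64183784 -0.5717003 ]]
0.3 [[ 0.47393844 -0.45618801]] [[ 0.67849818 -0.577981  ]]
[[ 0.4976743  -0.54785287]]
[ 0.56807142 -0.06600012]
A 0.0785 -0.0099
B -0.0277 -0.019
C -0.0885 -0.0835
blue 0.0223 -0.0529
ctl -0.0639 -0.1614
```

Request:
drive_tool(deltas=[{"gripper":210,"offset":[0.2,-0.13,-0.03],"angular":[0,0,-0.9]},{"gripper":210,"offset":[0.2,-0.13,-0.03],"angular":[0,0,-0.9]},{"gripper":210,"offset":[0.2,-0.13,-0.03],"angular":[0,0,-0.9]},{"gripper":210,"offset":[0.2,-0.13,-0.03],"angular":[0,0,-0.9]},{"gripper":210,"offset":[0.2,-0.13,-0.03],"angular":[0,0,-0.9]}], grip_force=20)

```text
t: 0.6
eef_pos: [0.3584, -0.4553, 0.3341]
tool_rot: [-0.0, 0.872, 0.49, 0.0]
contact_force: [0.5, -0.3, -1.1]
gripper_width: 0.18
grasp_force: 0.0
```

Request:
drive_tool(deltas=[{"gripper":210,"offset":[0.23,0.03,0],"angular":[0,0,-0.95]},{"gripper":210,"offset":[0.23,0.03,0],"angular":[0,0,-0.95]},{"gripper":210,"offset":[0.23,0.03,0],"angular":[0,0,-0.95]},{"gripper":210,"offset":[0.23,0.03,0],"angular":[0,0,-0.95]},{"gripper":210,"offset":[0.23,0.03,0],"angular":[0,0,-0.95]}])

```text
t: 1.1
eef_pos: [0.5052, -0.2742, 0.3339]
tool_rot: [-0.0, 0.632, 0.775, 0.001]
contact_force: [0.2, 0.0, 1.5]
gripper_width: 0.179
grasp_force: 0.0
```

```bash
cat >> h.py <<'E'
from scipy.spatial.transform import Rotation as Ro
def st(xs,ys,z):
    "shift in tool axes to station point (fingers), and turn left"
    ob=bot.get_obs();yaw=np.radians(11.06);x=np.array([np.cos(yaw),np.sin(yaw)]);y=np.array([-x[1],x[0]])
    o=np.array([.56807,-.066]);T=Ro.from_quat(np.roll(ob["tool_rot"],-1))
    Tg=Ro.from_matrix(np.c_[np.r_[y,0],np.r_[x,0],[0,0,-1]])
    d=np.r_[o+xs*x+ys*y,z]-ob["eef_pos"];p=ob["eef_pos"][:2]-o
    print("station",(p@x).round(4),(p@y).round(4),ob["eef_pos"][2].round(4),"shift",T.inv().apply(d).round(4),"turn45",((T.inv()*Tg).as_rotvec()/np.pi*4).round(4),"F",ob["contact_force"].round(1),"t",ob["t"])
E
python3 -c "
from h import *
st(.0785,-.045,.25)"
```

```text
station -0.1016 -0.1923 0.3339 shift [0.1456 0.1814 0.0842] turn45 [ 0.0012 -0.0016  0.0117] F [0.2 0.  1.5] t 1.1
```

Request:
drive_tool(deltas=[{"gripper":210,"offset":[0.146,0.181,0.084],"angular":[0,0,0.012]},{"gripper":210,"offset":[0.146,0.181,0.084],"angular":[0,0,0.012]},{"gripper":210,"offset":[0.146,0.181,0.084],"angular":[0,0,0.012]},{"gripper":210,"offset":[0.146,0.181,0.084],"angular":[0,0,0.012]},{"gripper":210,"offset":[0.146,0.181,0.084],"angular":[0,0,0.012]}])

```text
t: 1.6
eef_pos: [0.6538, -0.0987, 0.2486]
tool_rot: [-0.0, 0.64, 0.769, -0.0]
contact_force: [0.3, -0.6, -0.3]
gripper_width: 0.174
grasp_force: 0.0
```

```bash
python3 -c "
from h import *
st(.0785,-.045,.138)"
```

```text
station 0.0779 -0.0485 0.2486 shift [0.0035 0.0007 0.1106] turn45 [-0.001  -0.0004 -0.0131] F [ 0.3 -0.6 -0.3] t 1.6
```

Request:
drive_tool(deltas=[{"gripper":210,"offset":[0.001,0.001,0.04],"angular":[0,0,-0.012]},{"gripper":210,"offset":[0.001,0.001,0.08],"angular":[0,0,-0.012]},{"gripper":210,"offset":[0.001,0.001,0.1],"angular":[0,0,-0.012]},{"gripper":210,"offset":[0.001,0.001,0.11],"angular":[0,0,-0.012]},{"gripper":210,"offset":[0.001,0.001,0.11],"angular":[0,0,-0.012]}])

```text
t: 2.1
eef_pos: [0.653, -0.0993, 0.1384]
tool_rot: [-0.001, 0.636, 0.772, -0.001]
contact_force: [0.2, -0.4, 1.0]
gripper_width: 0.175
grasp_force: 0.0
```

```bash
python3 -c "
from h import *
st(.0785,.065,.138)
cv2.imwrite('pics/s1.png',cv2.resize(optics.read_camera('scene')[160:330,160:350],None,fx=3.5,fy=3.5,interpolation=2))
st(.0785,.065,.138)"
```

```text
station 0.077 -0.049 0.1384 shift [0.114  0.0014 0.0005] turn45 [-0.0033 -0.0011 -0.0015] F [ 0.2 -0.4  1. ] t 2.1
station 0.0779 -0.0492 0.14 shift [0.1142 0.0005 0.002 ] turn45 [-0.0002 -0.0002 -0.0015] F [ 0.8 -0.6  1. ] t 2.15
```

View pics/s1.png

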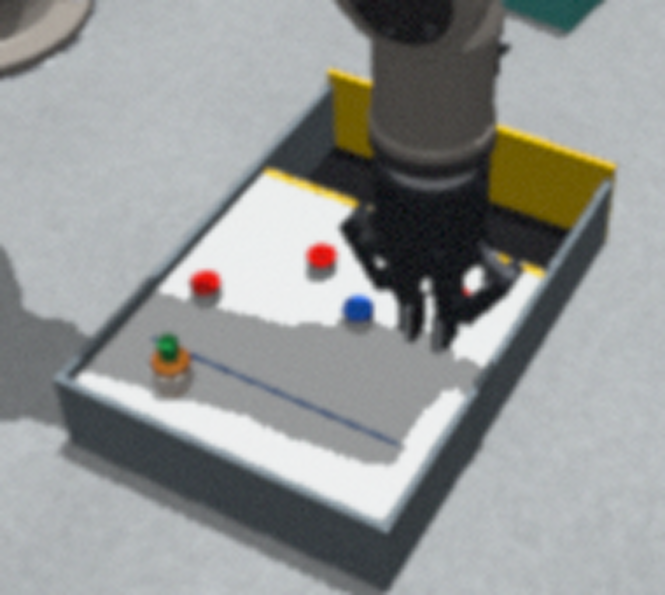

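The fingers stand at (425,330) in the crop, behind the right-hand red cup and clear of the blue cup at (358,308). I'll sweep now.

Request:
drive_tool(deltas=[{"gripper":210,"offset":[0.01,0.0005,0.001],"angular":[0,0,0]},{"gripper":210,"offset":[0.02,0.0005,0.001],"angular":[0,0,0]},{"gripper":210,"offset":[0.03,0.0005,0.001],"angular":[0,0,0]},{"gripper":210,"offset":[0.042,0.0005,0.001],"angular":[0,0,0]},{"gripper":210,"offset":[0.055,0.0005,0.001],"angular":[0,0,0]}])

```text
t: 2.65
eef_pos: [0.6437, -0.0439, 0.1394]
tool_rot: [0.0, 0.636, 0.772, 0.0]
contact_force: [0.7, 0.2, 0.2]
gripper_width: 0.18
grasp_force: 0.1
```

Request:
drive_tool(deltas=[{"gripper":210,"offset":[0.012,0,0],"angular":[0,0,0]},{"gripper":210,"offset":[0.024,0,0],"angular":[0,0,0]},{"gripper":210,"offset":[0.036,0,0],"angular":[0,0,0]},{"gripper":210,"offset":[0.048,0,0],"angular":[0,0,0]},{"gripper":210,"offset":[0.058,0,0],"angular":[0,0,0]}])

```text
t: 3.15
eef_pos: [0.6325, 0.0131, 0.1389]
tool_rot: [-0.0, 0.636, 0.772, 0.0]
contact_force: [0.9, 0.9, -0.2]
gripper_width: 0.177
grasp_force: 0.0
```

```bash
python3 -c "
from h import *
st(-.0277,-.054,.25)"
```

```text
station 0.0784 0.0652 0.1389 shift [-0.1193 -0.106  -0.1111] turn45 [-0.0001 -0.0003 -0.0006] F [ 0.9  0.9 -0.2] t 3.15
```

Request:
drive_tool(deltas=[{"gripper":210,"offset":[0,0,-0.05],"angular":[0,0,0]},{"gripper":210,"offset":[-0.005,-0.005,-0.08],"angular":[0,0,0]},{"gripper":210,"offset":[-0.045,-0.035,-0.08],"angular":[0,0,0]},{"gripper":210,"offset":[-0.08,-0.07,-0.08],"angular":[0,0,0]},{"gripper":210,"offset":[-0.12,-0.107,-0.08],"angular":[0,0,0]}])

```text
t: 3.65
eef_pos: [0.552, -0.1235, 0.2192]
tool_rot: [0.0, 0.636, 0.772, 0.0]
contact_force: [0.6, -1.0, 0.4]
gripper_width: 0.177
grasp_force: 0.0
```

```bash
python3 -c "
from h import *
st(-.029,-.054,.139)"
```

```text
station -0.0268 -0.0533 0.2192 shift [-0.0006 -0.0023  0.0802] turn45 [ 0.0007  0.0006 -0.0004] F [ 0.6 -1.   0.4] t 3.65
```

Request:
drive_tool(deltas=[{"gripper":210,"offset":[0,-0.001,0],"angular":[0,0,0]},{"gripper":210,"offset":[0,-0.001,0.03],"angular":[0,0,0]},{"gripper":210,"offset":[0,-0.001,0.06],"angular":[0,0,0]},{"gripper":210,"offset":[0,-0.001,0.08],"angular":[0,0,0]},{"gripper":210,"offset":[0,-0.001,0.08],"angular":[0,0,0]}])

```text
t: 4.15
eef_pos: [0.5503, -0.1223, 0.1363]
tool_rot: [-0.002, 0.636, 0.772, -0.001]
contact_force: [-0.5, 0.0, -0.6]
gripper_width: 0.174
grasp_force: 0.0
```

```bash
python3 -c "
from h import *
st(-.029,.065,.139)"
```

```text
station -0.0283 -0.0518 0.1363 shift [ 0.1168 -0.0009 -0.0025] turn45 [-0.0062 -0.0025 -0.0012] F [-0.5  0.  -0.6] t 4.15
```

Request:
drive_tool(deltas=[{"gripper":210,"offset":[0.01,0,0],"angular":[0,0,0]},{"gripper":210,"offset":[0.02,0,0],"angular":[0,0,0]},{"gripper":210,"offset":[0.03,0,0],"angular":[0,0,0]},{"gripper":210,"offset":[0.042,0,0],"angular":[0,0,0]},{"gripper":210,"offset":[0.055,0,0],"angular":[0,0,0]}])

```text
t: 4.65
eef_pos: [0.5415, -0.0676, 0.1395]
tool_rot: [0.0, 0.636, 0.772, 0.0]
contact_force: [0.1, 0.8, 0.1]
gripper_width: 0.177
grasp_force: 0.1
```

Request:
drive_tool(deltas=[{"gripper":210,"offset":[0.012,0,0],"angular":[0,0,0]},{"gripper":210,"offset":[0.024,0,0],"angular":[0,0,0]},{"gripper":210,"offset":[0.036,0,0],"angular":[0,0,0]},{"gripper":210,"offset":[0.05,0,0],"angular":[0,0,0]},{"gripper":210,"offset":[0.063,0,0],"angular":[0,0,0]}])

```text
t: 5.15
eef_pos: [0.5292, -0.0058, 0.1389]
tool_rot: [-0.0, 0.636, 0.772, 0.0]
contact_force: [0.1, -0.7, 0.4]
gripper_width: 0.177
grasp_force: 0.0
```

```bash
python3 -c "
from h import *
st(-.0885,-.117,.22)"
```

```text
station -0.0266 0.0666 0.1389 shift [-0.1836 -0.0617 -0.0812] turn45 [-0.0001 -0.0002 -0.0012] F [ 0.1 -0.7  0.4] t 5.15
```

Request:
drive_tool(deltas=[{"gripper":210,"offset":[0,0,-0.05],"angular":[0,0,0]},{"gripper":210,"offset":[-0.02,-0.005,-0.08],"angular":[0,0,0]},{"gripper":210,"offset":[-0.065,-0.02,-0.08],"angular":[0,0,0]},{"gripper":210,"offset":[-0.11,-0.035,-0.08],"angular":[0,0,0]},{"gripper":210,"offset":[-0.15,-0.05,-0.08],"angular":[0,0,0]}])

```text
t: 5.65
eef_pos: [0.5088, -0.1653, 0.2193]
tool_rot: [0.001, 0.636, 0.772, -0.0]
contact_force: [0.7, -0.2, -0.1]
gripper_width: 0.178
grasp_force: 0.0
```

Request:
drive_tool(deltas=[{"gripper":210,"offset":[-0.034,-0.012,0],"angular":[0,0,0]},{"gripper":210,"offset":[-0.034,-0.012,0],"angular":[0,0,0]},{"gripper":210,"offset":[-0.034,-0.012,0],"angular":[0,0,0]}])

```text
t: 5.95
eef_pos: [0.5035, -0.1996, 0.2188]
tool_rot: [-0.0, 0.637, 0.771, 0.0]
contact_force: [0.0, 0.9, -0.4]
gripper_width: 0.18
grasp_force: 0.0
```

```bash
python3 -c "
from h import *
cv2.imwrite('pics/s2.png',cv2.resize(optics.read_camera('scene')[160:330,160:350],None,fx=3.5,fy=3.5,interpolation=2))
st(-.0885,-.117,.139)"
```

```text
station -0.0884 -0.1176 0.2188 shift [ 0.0005 -0.0002  0.0798] turn45 [ 0.0003 -0.0009 -0.0007] F [-0.3  0.9  0.1] t 6.0
```

View pics/s2.png

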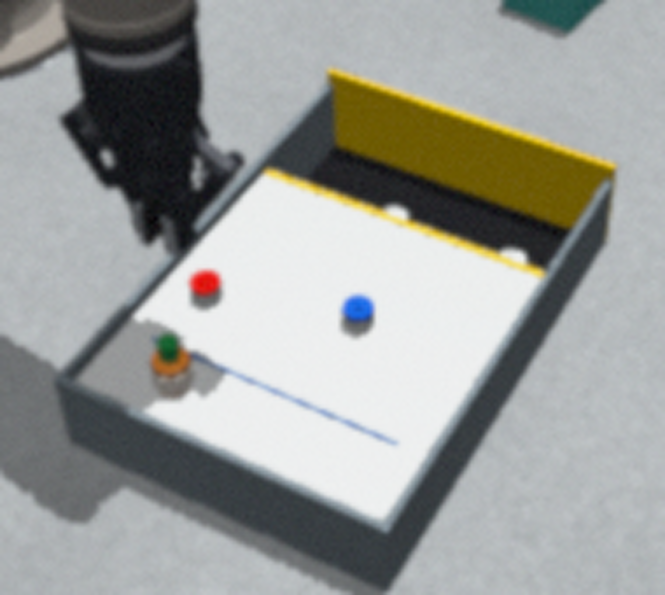

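Two cups lie in the well at (397,212) and (513,257). The blue cup (358,308) and the bottle (170,360) haven't moved. Next is the third cup at (205,284).

Request:
drive_tool(deltas=[{"gripper":210,"offset":[0.002,0,0.03],"angular":[0,0,0]},{"gripper":210,"offset":[0.002,0,0.05],"angular":[0,0,0]},{"gripper":210,"offset":[0.002,0,0.07],"angular":[0,0,0]},{"gripper":210,"offset":[0.002,0,0.08],"angular":[0,0,0]},{"gripper":210,"offset":[0.002,0,0.08],"angular":[0,0,0]}])

```text
t: 6.5
eef_pos: [0.503, -0.1957, 0.1378]
tool_rot: [-0.001, 0.635, 0.772, -0.0]
contact_force: [-1.1, -0.8, -0.5]
gripper_width: 0.176
grasp_force: 0.0
```

Request:
drive_tool(deltas=[{"gripper":210,"offset":[0.01,0,0],"angular":[0,0,0]},{"gripper":210,"offset":[0.02,0,0],"angular":[0,0,0]},{"gripper":210,"offset":[0.032,0,0],"angular":[0,0,0]},{"gripper":210,"offset":[0.045,0,0],"angular":[0,0,0]},{"gripper":210,"offset":[0.06,0,0],"angular":[0,0,0]}])

```text
t: 7.0
eef_pos: [0.4917, -0.1374, 0.1393]
tool_rot: [0.0, 0.636, 0.772, 0.0]
contact_force: [0.3, 0.4, 0.9]
gripper_width: 0.174
grasp_force: 0.1
```

Request:
drive_tool(deltas=[{"gripper":210,"offset":[0.013,0,0],"angular":[0,0,0]},{"gripper":210,"offset":[0.026,0,0],"angular":[0,0,0]},{"gripper":210,"offset":[0.039,0,0],"angular":[0,0,0]},{"gripper":210,"offset":[0.052,0,0],"angular":[0,0,0]},{"gripper":210,"offset":[0.065,0,0],"angular":[0,0,0]}])

```text
t: 7.5
eef_pos: [0.4793, -0.0738, 0.1389]
tool_rot: [0.0, 0.636, 0.772, -0.0]
contact_force: [-0.7, 0.2, 0.4]
gripper_width: 0.179
grasp_force: 0.1
```

```bash
python3 -c "
from h import *
st(-.0885,.066,.139)"
```

```text
station -0.0887 0.0094 0.1389 shift [ 0.0566  0.0001 -0.0001] turn45 [-0.      0.     -0.0014] F [-0.7  0.2  0.4] t 7.5
```

Request:
drive_tool(deltas=[{"gripper":210,"offset":[0.013,0,0],"angular":[0,0,0]},{"gripper":210,"offset":[0.026,0,0],"angular":[0,0,0]},{"gripper":210,"offset":[0.038,0,0],"angular":[0,0,0]},{"gripper":210,"offset":[0.048,0,0],"angular":[0,0,0]},{"gripper":210,"offset":[0.057,0,0],"angular":[0,0,0]}])

```text
t: 8.0
eef_pos: [0.4684, -0.018, 0.1389]
tool_rot: [-0.0, 0.636, 0.772, 0.0]
contact_force: [-0.7, 0.7, 0.1]
gripper_width: 0.175
grasp_force: 0.0
```

Request:
drive_tool(deltas=[{"gripper":210,"offset":[0,0,-0.05],"angular":[0,0,0]},{"gripper":210,"offset":[0,0,-0.1],"angular":[0,0,0]},{"gripper":210,"offset":[0,0,-0.15],"angular":[0,0,0]},{"gripper":210,"offset":[-0.04,0,-0.17],"angular":[0,0,0]},{"gripper":210,"offset":[-0.08,0,-0.17],"angular":[0,0,0]}])

```text
t: 8.5
eef_pos: [0.4859, -0.0973, 0.3133]
tool_rot: [0.004, 0.635, 0.772, 0.002]
contact_force: [1.1, -0.4, -0.5]
gripper_width: 0.173
grasp_force: 0.0
```

```bash
python3 -c "
from h import *
a=optics.read_camera('scene')[160:330,160:350];b=optics.read_camera('top')[120:290,225:415]
cv2.imwrite('pics/s3.png',cv2.resize(np.hstack([a,b]),None,fx=2.1,fy=2.1,interpolation=2))
st(-.0885,.066,.139)"
```

```text
station -0.0892 -0.0202 0.3097 shift [ 0.0868 -0.0003  0.1704] turn45 [ 0.0018  0.0039 -0.0123] F [ 0.2  0.8 -1.1] t 8.6
```

View pics/s3.png

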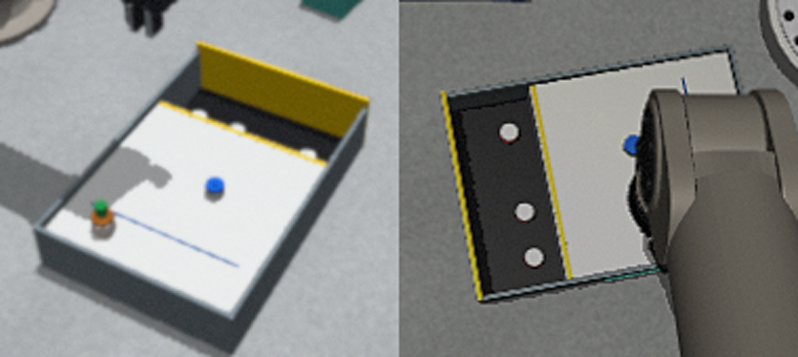

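All three cups are in the well, seen in the top view at (509,131), (524,211) and (534,257). In the scene view the blue cup (215,186) and the bottle (101,217) are still standing on the deck. I'll let the arm settle and then hand in.

Request:
drive_tool(deltas=[{"gripper":210,"offset":[0,0,0],"angular":[0,0,0]},{"gripper":210,"offset":[0,0,0],"angular":[0,0,0]},{"gripper":210,"offset":[0,0,0],"angular":[0,0,0]}])

```text
t: 8.9
eef_pos: [0.4836, -0.0959, 0.3086]
tool_rot: [-0.0, 0.635, 0.772, -0.0]
contact_force: [0.6, 0.4, -0.5]
gripper_width: 0.175
grasp_force: 0.0
```

```bash
python3 -c "
from station import bot
print(bot.hand_in())"
```

```text
the job is handed in; nothing more can be done
None
```

All three red-lidded cups were swept into the waste well, the blue-lidded cup and the amber control bottle are still standing on the deck, and the job was handed in at about 9 s; no verdict was shown.

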